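# Clip a temperature logger onto a spring-gated snap hook

### The job

Take the temperature logger off the bench and clip its steel ring onto the snap hook on the bench post, feeling for the hook's height: press the sprung gate inward with the ring, slip the ring in over the hook's nose and let the gate snap shut behind it. Then, once it is in, give the logger a light tug, about the pull of a one-kilogram weight, to check that it holds, and leave it hanging there by itself, still. Be gentle with the hook (never more than about one and a half kilograms of force on it) and do not disturb the things standing around.

Things in the scene. Friction and masses are not known exactly. Their poses are not given: they have to be found in the camera images.
- logger: Orange temperature logger, case 80 x 36 x 18 mm, 0.09 to 0.17 kg, lying on its back; grip it across its 36 mm width. Origin: centre of the case's underside; +x along its length to the ring end, +y across, +z out of the white display face. A blue lug (16 mm wide, 13 mm long) on the +x end holds the steel ring, which is rigid with the case and lies flat in its x-y plane, 9 mm above the underside.
- ring_top (a point): Middle of the ring's wire at its far end, at (77, 0, 9) mm on the logger, axes as the logger's. Ring: wire 5 mm thick, hole 26 mm, centre at x = 61.5 mm. This stretch of wire has to end up in the hook's bowl. Let go at a slant, the hanging logger swings down and needs 3 to 4 s to become still.
- hook: Fixed bench post with a steel snap hook hanging rigidly (no swing) from a side arm. Origin on the bench right under the hook's bowl, z up. The hook lies in the x-z plane: gate and nose face -x, roughly the robot; spine on +x. The arm (14 mm thick, axis 88 mm above the bowl centre) runs to an 18 mm post at (35, 115) mm on a foot 130 x 110 x 12 mm. It was clamped by hand: see bowl_mark.
- bowl_mark (a point): Point on the vertical through the hook's bowl, 210 mm above the bench; axes as the hook's. The bowl's true centre is up to 12 mm above or below it (not measured; feel or look). Hook of 8 mm round rod; bowl inside radius 10, outside 18 mm. Upturned round nose: front face at x -18, inner face x -10, top 9 mm above the bowl centre. A 5 mm wire at rest lies 7.5 mm below that centre.
- gate (a joint): Sprung brass gate, rad: 0 shut (against the nose's inner side), grows as pressed inward, stop at 0.42. Bar 6 mm thick, hinged at x -14, z 40 mm from the bowl centre, its round end centred at x -7, z 4 mm when shut. About 3 N at its end starts it, 5 N opens it fully; more higher up, and if pressed over 10 mm above the nose top it meets its stop before the wire can get in.
- tube_rack: Green rack 60 x 130 mm, 102 mm tall over its blue-capped tubes, loose; origin at the centre of its foot. A bystander.
- stain_bottle: Amber bottle with a blue cap, 64 mm across, 130 mm tall, loose; origin at the centre of its foot. A bystander.
- slide_box: Blue slide box 102 x 87 mm, 34 mm tall, loose; origin at the centre of its foot. A bystander.
Things that resemble listed ones, but are neither listed nor needed, are in the scene too. Of the things that look like the logger, the middle-sized one is meant.

How it is judged:
On the way, in this order (a step that is already met when the one before it is completed fails the run):
1. the gate is pressed inward (at least 0.15 rad) by the ring (value of joint gate above 0.15 rad and contact force between logger and hook above 0.5 N and contact force between the fingers and hook below 0.1 N), for 0.05 s.
2. the ring's far wire is inside the hook (within 10 mm of the bowl's vertical line), the gate has snapped shut behind it, and the ring bears on the hook with less than 5 N (x of ring_top in the frame of hook between -0.01 and 0.01 m and y of ring_top in the frame of hook between -0.009 and 0.009 m and z of ring_top in the frame of hook between 0.187 and 0.223 m and value of joint gate below 0.05 rad and contact force between logger and hook below 5 N), for 0.1 s.
3. a tug: the ring pulls on the hook with more than 7 N for 0.2 s, the gate shut and the ring in the hook (x of ring_top in the frame of hook between -0.01 and 0.01 m and y of ring_top in the frame of hook between -0.009 and 0.009 m and z of ring_top in the frame of hook between 0.187 and 0.223 m and value of joint gate below 0.05 rad and contact force between logger and hook above 7 N), for 0.2 s.
At the end, for the whole second after the job is handed in: the logger hangs free by its ring in the hook's bowl (far wire within 10 mm of the bowl's vertical centre line and 187 to 223 mm above the bench), upright within 0.35 rad, at rest (under 0.1 m/s), the gate shut (under 0.05 rad), the robot clear of it (x of ring_top in the frame of hook between -0.01 and 0.01 m and y of ring_top in the frame of hook between -0.009 and 0.009 m and z of ring_top in the frame of hook between 0.187 and 0.223 m and value of joint gate below 0.05 rad and angle between logger's own x axis and vertical below 0.35 rad and linear speed of logger below 0.1 m/s and contact force between each of the arm, the fingers and logger below 0.05 N); the robot touches nothing.
It fails at once if more than 16 N on the hook, its gate or its post (contact force between hook and anything else above 16 N).
It fails at once if the tube rack is shifted more than 20 mm or tipped (distance of tube_rack from where it was at the start of the episode above 0.02 m or angle between tube_rack's own z axis and vertical above 0.3 rad).
It fails at once if the stain bottle is shifted more than 20 mm or tipped (distance of stain_bottle from where it was at the start of the episode above 0.02 m or angle between stain_bottle's own z axis and vertical above 0.3 rad).
It fails at once if the slide box is shifted more than 20 mm or tipped (distance of slide_box from where it was at the start of the episode above 0.02 m or angle between slide_box's own z axis and vertical above 0.3 rad).
It also fails if it takes over 67 s, if anything falls off the work surface, if the arm or the gripper's body presses on something with over 40 N, if the wrist force passes 120 N, or if a joint passes its speed limit or range.

### The arm

A 6-joint arm with a two-finger parallel gripper is mounted at the origin on the work surface. World frame = base frame: x ahead of the robot, y to its left, z up, the work surface at z = 0. Lengths are in m, angles in rad, forces in N, time in s.
With the tool pointing down it reaches from about 0.325 to 0.775 m from the base axis. Payload 5.5 kg.
Tool frame: the origin (TCP) lies between the finger pads; the fingertips stand 8 mm ahead of it and the grasp point (between the pads) lies 11 mm behind it (tcp_to_tips is the distance from the TCP to the fingertips, in m); z points along the fingers, y is the line along which they close (so a half turn about z gives the same grasp; the last joint's range is limited). The gripper opens to 88 mm and grips with 3 to 60 N. Pads are 20 mm wide; open, the fingers measure 115 mm over their backs; the gripper's body (75 mm by 178 mm) begins 61 mm behind the grasp point.
Start: joints at [-1.17, 0.091, 1.231, -0, 1.82, -0.057], TCP at [0.265, -0.538, 0.231] pointing down, gripper open.
Joint ranges: [-2.87, 2.87], [-0.86, 2.18], [0.17, 2.46], [-1.51, 4.65], [0.06, 2.69], [-2.65, 2.65]. Speed limits (rad/s): [2.57, 2.57, 3.01, 3.14, 3.14, 3.14].

### API

Orientations are given as a unit quaternion [w, x, y, z].
In Python, from bench import * gives the robot as it stands. Calls block until the motion is done:
- move_to(position, orientation): joint-space move of the TCP to a pose.
- move_l(position, speed=0.15, orientation=None): straight line of the TCP; orientation=None keeps the orientation; speed is the mean speed in m/s.
- movej(angles): joint-space move.
- gripper_open() and close(): open the fingers fully, or close them until they stop; the grip force is fixed at half the most.
- hold(seconds).
- inverse_kinematics(position, orientation): joint angles nearest the present ones, or None.
- state(): the state.
- get_image(name): name is "scene" or "side" or "wrist"; returns a dict with "frame" (480x640x3 uint8, blue, green, red), "depth" (480x640 float32, m along the optical axis (not along the pixel's ray), 0 where there is no reading), "camera_matrix" (3x3 intrinsics, pixels), "k1" (the pictures are not rectified: a ray, as slopes to the right and down, at radius r is drawn at 1 + k1 r^2 times it, then the intrinsics apply), "view" (4x4, takes a point from world to camera coordinates). Camera axes: x right, y up, looking along -z (the intrinsics and any distortion apply to the point x, -y, -z); pixel columns grow to the right and rows downward; lengths in m; the calibration is good to about 2 mm. A picture is of the moment at which its call begins.
A pose or a line that the arm cannot do raises IKError and nothing moves.
- job_done(): hands the job in; it is judged then, once.
The state is a dict: "time": time; "joint_pos": joint angles; "dq": joint speeds; "joint_torque": joint torques, N m; "ee_pos": TCP position; "ee_rot": TCP orientation; "ft_force": force on the tool from outside, world axes, zero at the start; "moment": the same for the moment, N m; "finger_gap": finger opening in m; "finger_force": force on a finger pad.
Only numpy, scipy, OpenCV 4.12 (cv2) and the standard library are available. Lean on these libraries where they do the work, as an engineer would, in place of code of your own. Each camera call takes 0.05 s, during which the arm holds its last target. There are 200 camera calls.

## Working session

There is one attempt and no reset: what is moved stays moved. The work goes in short steps, each a Python script; the robot and the scene stay as the last script left them, time stands still between calls to the robot, and variables do not carry over. Pictures are saved under pics/ and viewed, at most 12 in all, crops included, and the job is handed in when it is done.

```bash
ls; mkdir -p pics; cat > h.py <<'E'
from bench import *
import numpy as np, cv2, pickle
def grab(n):
    d=get_image(n); pickle.dump(d,open(n+'.pkl','wb')); return d
def load(n): return pickle.load(open(n+'.pkl','rb'))
def rays(d,uv):
    K=np.array(d["camera_matrix"]);k=d["k1"];V=np.array(d["view"])
    p=cv2.undistortPoints(np.array(uv,float).reshape(-1,1,2),K,np.array([k,0,0,0.])).reshape(-1,2)
    c=np.c_[p[:,0],-p[:,1],-np.ones(len(p))]
    R=V[:3,:3]; return -R.T@V[:3,3], c@R
def plane(d,uv,z):
    o,r=rays(d,uv); return o+r*((z-o[2])/r[:,2])[:,None]
def pts(d,uv):
    uv=np.array(uv,int).reshape(-1,2); o,r=rays(d,uv)
    return o+r*np.asarray(d["depth"])[uv[:,1],uv[:,0]][:,None]
def proj(d,P):
    V=np.array(d["view"]);c=np.atleast_2d(P)@V[:3,:3].T+V[:3,3]
    x=c*[1,-1,-1]
    return cv2.projectPoints(x,np.zeros(3),np.zeros(3),np.array(d["camera_matrix"]),np.array([d["k1"],0,0,0.]))[0].reshape(-1,2)
E
python3 - <<'E'
from h import *
for n in("scene","side"):
    d=grab(n); cv2.imwrite(f'pics/{n}.png',d["frame"]); print(n,d["k1"],d["camera_matrix"],rays(d,[[320,240]]))
s=state(); print(s)
E
```

```text
pics
scene -0.10270174372519482 [[504.34741305   0.         314.70964082]
 [  0.         504.34741305 239.0408046 ]
 [  0.           0.           1.        ]] (array([ 1.03431364, -0.36166166,  0.96492252]), array([[-0.46110461,  0.43153536, -0.77541822]]))
side -0.2025900523058338 [[603.26463987   0.         313.86570071]
 [  0.         603.26463987 247.04303085]
 [  0.           0.           1.        ]] (array([-0.14259169,  1.19951378,  1.01771553]), array([[ 0.43679781, -0.73477157, -0.51918988]]))
{'time': 0.1, 'joint_pos': array([-1.16970732e+00,  9.17703633e-02,  1.23172632e+00,  6.69039965e-06,
        1.81975259e+00, -5.67224532e-02]), 'dq': array([ 0.00057479, -0.00246623, -0.00358024,  0.00024684,  0.0015468 ,
        0.00128305]), 'joint_torque': array([ 7.79061174e-04, -4.47855628e+01, -4.07571137e+01,  6.99597923e-02,
        2.84328300e-02, -9.90740887e-05]), 'ee_pos': array([ 0.26509127, -0.53800993,  0.22964992]), 'ee_rot': array([-8.16618065e-04,  9.73914761e-01,  2.26912655e-01, -1.38722771e-04]), 'ft_force': array([ 0.59310994, -0.08271941, -0.26980031]), 'moment': array([-0.04523316, -0.06358315,  0.01446302]), 'finger_force': 0.0, 'finger_gap': 0.08789814766765873}
```

View pics/scene.png

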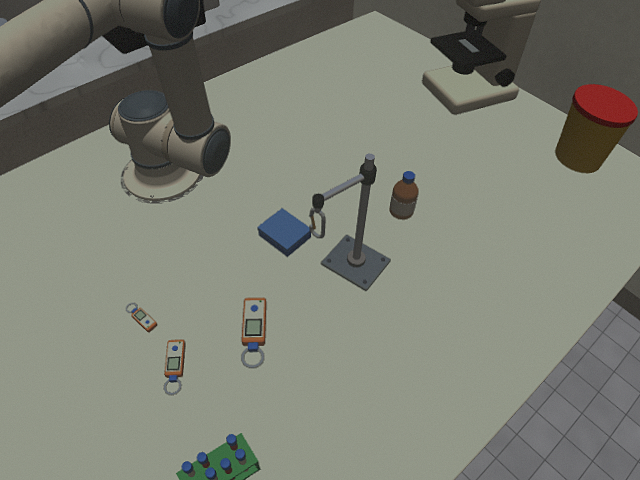

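View pics/side.png

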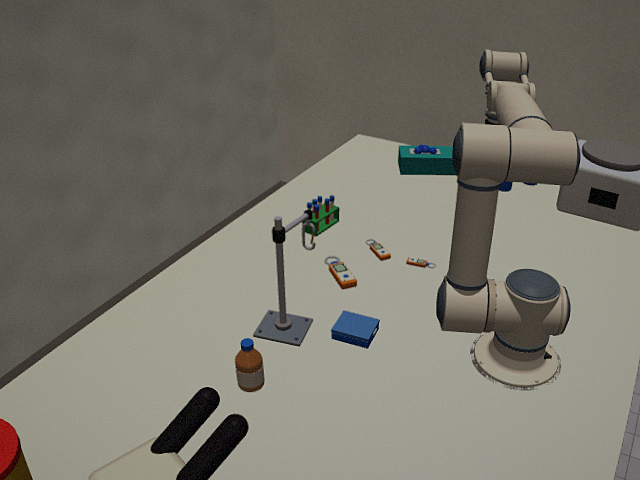

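```bash
python3 - <<'E'
from h import *
for n in("scene","side"):
    d=load(n); hsv=cv2.cvtColor(d["frame"],cv2.COLOR_BGR2HSV)
    for nm,lo,hi,z in(("orange",(3,130,90),(22,255,255),.009),("blue",(100,120,40),(125,255,255),.034),("green",(45,100,40),(85,255,255),.05),("foot",(95,20,40),(125,90,125),.012)):
        m=cv2.inRange(hsv,lo,hi)
        m=cv2.morphologyEx(m,cv2.MORPH_CLOSE,np.ones((5,5)))
        for c in cv2.findContours(m,cv2.RETR_EXTERNAL,cv2.CHAIN_APPROX_NONE)[0]:
            if cv2.contourArea(c)<60: continue
            P=plane(d,c.reshape(-1,2),z)
            if np.abs(P).max()>1.2: continue
            r=cv2.minAreaRect((P[:,:2]*1000).astype(np.float32))
            print(n,nm,c.reshape(-1,2).mean(0).round(),np.round(r[0]),np.round(r[1]),round(r[2],1))
d=load("scene")["frame"]; e=load("side")["frame"]
a=cv2.resize(d[295:400,115:275],None,fx=3.5,fy=3.5,interpolation=2)
cv2.imwrite('pics/c1.png',a)
b=cv2.resize(d[145:295,290:400],None,fx=4,fy=4,interpolation=2); c=cv2.resize(e[195:345,235:330],None,fx=4,fy=4,interpolation=2)
cv2.imwrite('pics/c2.png',np.hstack([b,c])[:600,:800])
E
```

```text
scene orange [257. 321.] [539. -85.] [ 48. 107.] 50.0
scene blue [210. 474.] [ 753. -341.] [16. 19.] 50.6
scene blue [186. 466.] [ 717. -366.] [16. 16.] 50.8
scene blue [225. 463.] [ 755. -309.] [17. 17.] 15.6
scene blue [240. 454.] [ 759. -280.] [16. 16.] 50.2
scene blue [286. 229.] [403. 116.] [114.  83.] 7.6
scene green [193. 473.] [ 735. -361.] [57. 31.] 50.8
scene green [235. 459.] [ 768. -300.] [76. 75.] 83.0
scene foot [173. 385.] [ 559. -303.] [34. 32.] 86.7
scene foot [253. 356.] [ 610. -142.] [44. 45.] 67.1
scene foot [356. 260.] [568. 193.] [124. 104.] 12.7
scene foot [288. 238.] [392. 124.] [121. 117.] 1.8
scene foot [342. 185.] [363. 342.] [134.  10.] 86.5
scene foot [215. 142.] [ -2. 180.] [ 50. 119.] 40.6
scene foot [141. 105.] [-308.  104.] [160. 157.] 2.9
scene foot [172.   6.] [-831.  517.] [ 77. 158.] 60.9
side orange [  7. 458.] [835. 895.] [27. 60.] 25.7
side orange [  8. 438.] [882. 855.] [40. 60.] 67.3
side orange [248. 358.] [575. 344.] [61. 62.] 30.9
side orange [340. 274.] [557. -95.] [ 46. 114.] 58.1
side blue [247. 344.] [592. 324.] [27. 45.] 35.7
side blue [355. 329.] [389. 136.] [108. 116.] 7.2
side blue [320. 202.] [ 817. -417.] [122.  62.] 84.8
side blue [505. 186.] [ 280. -878.] [40. 86.] 7.0
side blue [425. 149.] [  678. -1050.] [95. 87.] 31.1
side green [321. 219.] [ 732. -295.] [ 94. 209.] 19.3
side green [426. 165.] [ 605. -876.] [222. 193.] 30.7
side foot [283. 326.] [568. 197.] [123. 102.] 12.9
side foot [457. 287.] [ 244. -197.] [218. 107.] 69.9
side foot [533. 284.] [  39. -323.] [156. 152.] 29.2
```

View pics/c1.png

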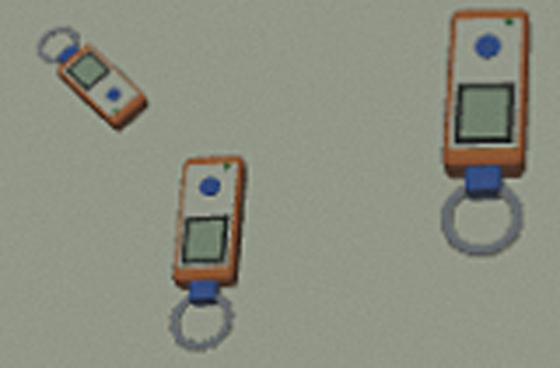

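View pics/c2.png

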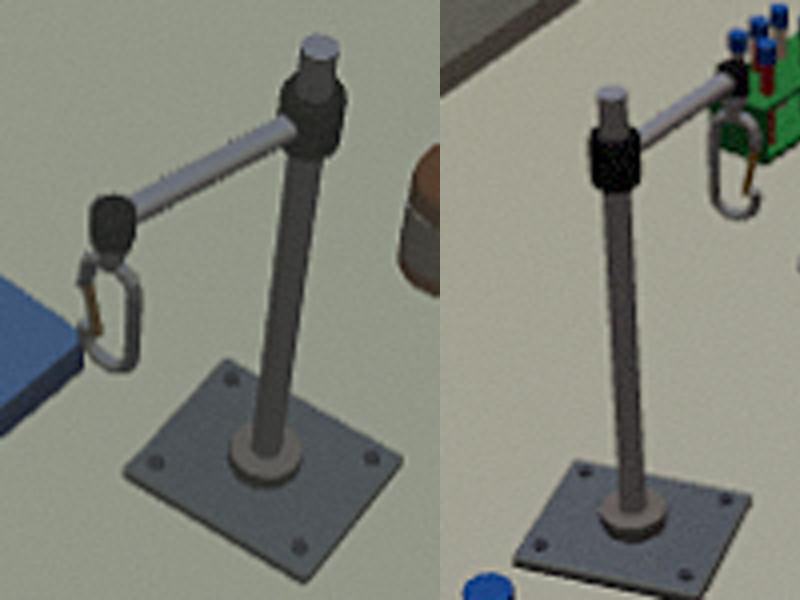

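```bash
python3 - <<'E'
from h import *
S,D=load("scene"),load("side")
# logger
for d,(x0,y0,x1,y1) in((S,(155,330,195,400)),(D,(360,232,396,264))):
    hsv=cv2.cvtColor(d["frame"],cv2.COLOR_BGR2HSV).astype(int); roi=hsv[y0:y1,x0:x1]
    o=((roi[...,0]<22)&(roi[...,1]>110)).astype(np.uint8)
    c=np.vstack(cv2.findContours(o,0,cv2.CHAIN_APPROX_NONE)[0]).reshape(-1,2)+[x0,y0]
    P=plane(d,c,.012);r=cv2.minAreaRect((P[:,:2]*1000).astype(np.float32));print("case",np.round(r[0],1),np.round(r[1]),r[2])
    b=((roi[...,0]>98)&(roi[...,0]<125)&(roi[...,1]>20)&(roi[...,1]<90)&(roi[...,2]<140)).astype(np.uint8)
    cs=cv2.findContours(b,0,cv2.CHAIN_APPROX_NONE)[0]; c=max(cs,key=len).reshape(-1,2)+[x0,y0]
    P=plane(d,c,.009)[:,:2]; r=cv2.minEnclosingCircle((P*1000).astype(np.float32)); print("ring",np.round(r[0],1),r[1],len(c))
# triangulate
def tri(a,b):
    o1,r1=rays(S,[a]);o2,r2=rays(D,[b]);r1,r2=r1[0],r2[0]
    t=np.linalg.lstsq(np.c_[r1,-r2],o2-o1,rcond=None)[0]; p,q=o1+t[0]*r1,o2+t[1]*r2
    return ((p+q)/2*1000).round(1),(np.linalg.norm(p-q)*1000).round(1)
sc=lambda x,y:(290+x/4,145+y/4); sd=lambda x,y:(235+(x-440)/4,195+y/4)
for nm,a,b in(("bowl",(118,366),(738,217)),("posttop",(320,48),(612,94)),("postbase",(265,452),(630,515)),("knob bottom",(113,255),(733,95)),("spine mid",(137,310),(713,155)),("gate low",(97,332),(748,190))):
    print(nm,tri(sc(*a),sd(*b)))
# foot corners
print("foot",(plane(S,[sc(*p) for p in((228,360),(402,460),(305,580),(125,472))],.012)*1000).round())
# depth points of hook
for d,(x0,y0,x1,y1) in((S,(305,205,330,242)),(D,(298,215,330,255))):
    g=np.mgrid[x0:x1,y0:y1].reshape(2,-1).T; P=pts(d,g); k=(P[:,2]>.17)&(P[:,2]<.27)&(np.hypot(P[:,0]-.56,P[:,1]-.08)<.06); P=P[k]*1000
    c=np.median(P,0); w,v=np.linalg.eigh(np.cov(P.T)); print(len(P),c.round(1),P.min(0).round(),P.max(0).round(),w.round(),v[:,0].round(3))
# IK
from scipy.spatial.transform import Rotation as R
E
```

```text
case [ 509.6 -266.8] [36. 84.] 54.68891143798828
ring [ 557.9 -304.7] 16.11060333251953 44
case [ 508.2 -258.6] [42. 95.] 55.221710205078125
ring [ 497.5 -268. ] 2.9269649982452393 2
bowl (array([560.4,  76.3, 184.7]), np.float64(5.8))
posttop (array([567.7, 195.2, 332.5]), np.float64(0.2))
postbase (array([568.6, 195.5,  17.9]), np.float64(2.9))
knob bottom (array([563.3,  70.6, 272.2]), np.float64(1.3))
spine mid (array([571.2,  81.6, 231.7]), np.float64(0.7))
gate low (array([552.2,  72. , 205.9]), np.float64(0.9))
foot [[499. 230.  12.]
 [621. 256.  12.]
 [645. 153.  12.]
 [522. 125.  12.]]
269 [563.7  70.1 229.6] [544.  62. 188.] [580.  78. 269.] [  4. 132. 639.] [-0.236  0.972  0.006]
195 [561.2  77.8 224.5] [543.  70. 181.] [579.  88. 270.] [ 10. 132. 672.] [-0.198  0.98  -0.021]
```

```bash
cat >> h.py <<'E'
from scipy.spatial.transform import Rotation as Rot
YAW=np.radians(12.6); HX=np.array([np.cos(YAW),np.sin(YAW),0]); UP=np.array([0,0,1.])
def quat(x,z):
    x=np.asarray(x,float);z=np.asarray(z,float);q=Rot.from_matrix(np.c_[x,np.cross(z,x),z]).as_quat(); return q[[3,0,1,2]]
def rmat(q): return Rot.from_quat(np.asarray(q)[[1,2,3,0]]).as_matrix()
def hang(s,th):  # tool orientation with logger x leaning th forward
    lx=UP*np.cos(th)+HX*np.sin(th); lz=UP*np.sin(th)-HX*np.cos(th); return quat(s*lx,-lz)
def down(s,a): return quat(s*np.array([np.cos(a),np.sin(a),0]),-UP)
E
python3 - <<'E'
from h import *
a=np.radians(-36.5); C=np.array([.509,-.266,0]); lx=np.array([np.cos(a),np.sin(a),0])
hk=np.array([.5595,.075,.205])
for s in(1,-1):
    print(s,"grasp",inverse_kinematics(C+lx*.026+UP*.0095,down(s,a)))
    for t in(0,15,30,45):
        th=np.radians(t); q=hang(s,th); L=rmat(q); p=hk-L[:,0]*s*.051 # approx TCP
        print(t,inverse_kinematics(p,q),inverse_kinematics(p-HX*.08+UP*.02,q) is not None)
p=C+lx*.02+UP*.2
for s in(1,-1):
  if inverse_kinematics(p,down(s,a)) is not None: print("ok",s)
E
```

```text
1 grasp [-5.44964691e-01  1.60708795e-01  1.55058424e+00 -4.44089210e-16
  1.43029962e+00  1.66287681e+00]
0 None False
15 None False
30 None False
45 [-0.06776567 -0.84904635  2.23583062  0.24016555  1.0036607   1.23373989] False
-1 grasp [-5.44964691e-01  1.60708795e-01  1.55058424e+00 -4.44089210e-16
  1.43029962e+00 -1.47871584e+00]
0 None False
15 None False
30 None False
45 [-0.06776567 -0.84904635  2.23583062  0.24016555  1.0036607  -1.90785276] False
ok 1
ok -1
```

```bash
cat >> h.py <<'E'
def hangp(s,th,ph,wire,off): # off: ring_top -> TCP in logger coords (x,z)
    lx=UP*np.cos(th)+HX*np.sin(th); lz=UP*np.sin(th)-HX*np.cos(th)
    z=-lz*np.cos(ph)-lx*np.sin(ph); x=lx*np.cos(ph)-lz*np.sin(ph)
    return wire+lx*off[0]+lz*off[1], quat(s*x,z)
def grasp(s,a,ph,C,xg,zg):
    lx=np.array([np.cos(a),np.sin(a),0]); z=-UP*np.cos(ph)-lx*np.sin(ph); x=lx*np.cos(ph)-UP*np.sin(ph)
    return C+lx*xg+UP*zg, quat(s*x,z)
E
python3 - <<'E'
from h import *
hk=np.array([.5595,.075,.205]); D=np.radians
for th,ph in((30,15),(30,25),(30,35),(40,10),(40,15),(40,20),(40,25),(45,15),(45,20)):
  r=[]
  for dx,dz in((-.08,.015),(-.06,.015),(-.03,.015),(0,.015),(0,-.015)):
    p,q=hangp(-1,D(th),D(ph),hk+HX*dx+UP*dz,(-.053,.004)); j=inverse_kinematics(p,q); r.append(None if j is None else np.round(j,2)[[1,2]].tolist())
  print(th,ph,r)
E
```

```text
30 15 [None, None, None, [-0.82, 2.21], [-0.82, 2.26]]
30 25 [None, None, [-0.76, 2.11], [-0.66, 2.05], [-0.66, 2.1]]
30 35 [[-0.75, 2.05], [-0.68, 2.01], [-0.59, 1.95], [-0.5, 1.89], [-0.49, 1.94]]
40 10 [None, None, None, [-0.77, 2.13], [-0.77, 2.19]]
40 15 [None, None, [-0.79, 2.11], [-0.68, 2.06], [-0.68, 2.11]]
40 20 [None, [-0.8, 2.09], [-0.7, 2.04], [-0.6, 1.98], [-0.6, 2.03]]
40 25 [[-0.77, 2.05], [-0.71, 2.02], [-0.61, 1.96], [-0.52, 1.9], [-0.52, 1.95]]
45 15 [None, [-0.81, 2.09], [-0.71, 2.03], [-0.61, 1.98], [-0.61, 2.03]]
45 20 [[-0.78, 2.05], [-0.72, 2.01], [-0.62, 1.96], [-0.53, 1.9], [-0.53, 1.95]]
```

```bash
python3 - <<'E'
from h import *
d=grab("wrist"); st=state(); L=rmat(st["ee_rot"]); o,r=rays(d,[[320,240]])
co=L.T@(o-st["ee_pos"]); print("cam in tool",co,"dir",L.T@r[0])
s=1 if co[0]>0 else -1; print(s)
a=np.radians(-36.5); C=np.array([.509,-.266,0]); D=np.radians
p,q=grasp(s,a,D(25),C,.024,.013); L=rmat(q)
move_to(p-L[:,2]*.11,q); hold(.2)
d=grab("wrist"); cv2.imwrite('pics/w1.png',d["frame"]); st=state(); print(st["time"],st["ee_pos"],p-L[:,2]*.11,st["ft_force"])
E
```

```text
cam in tool [ 7.78661540e-02 -1.26609182e-04 -1.53919327e-01] dir [-0.29051876  0.00690148  0.95688813]
1
1.9083 [ 0.56526564 -0.30877328  0.11335719] [ 0.56566227 -0.30792787  0.11269386] [-0.27489979 -0.02822295 -0.48812469]
```

View pics/w1.png

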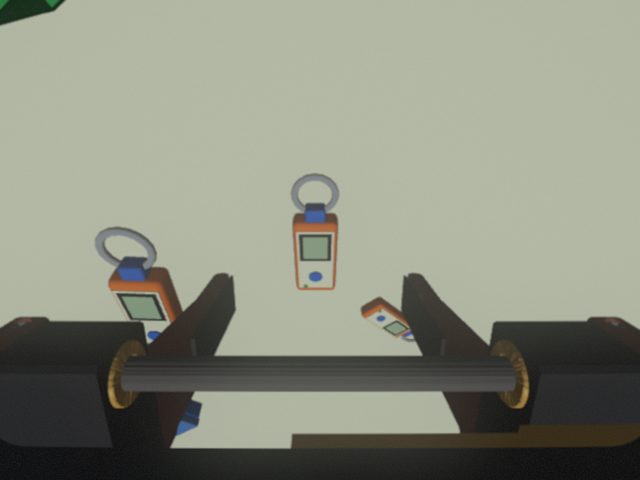

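```bash
python3 - <<'E'
from h import *
d=load("wrist"); hsv=cv2.cvtColor(d["frame"],cv2.COLOR_BGR2HSV).astype(int)
x0,y0,x1,y1=275,160,350,300; r=hsv[y0:y1,x0:x1]
o=((r[...,0]<22)&(r[...,1]>110)).astype(np.uint8)
c=np.vstack(cv2.findContours(o,0,1)[0]).reshape(-1,2)+[x0,y0]
P=plane(d,c,.009)[:,:2]*1000; R_=cv2.minAreaRect(P.astype(np.float32)); print("case",R_)
g=((r[...,1]>15)&(r[...,0]>95)&(r[...,0]<130)&(r[...,1]<110)).astype(np.uint8); 
c=max(cv2.findContours(g[:60],0,1)[0],key=len).reshape(-1,2)+[x0,y0]
P=plane(d,c,.009)[:,:2]*1000; print("ring",cv2.minEnclosingCircle(P.astype(np.float32)))
# lug
b=((r[...,0]>100)&(r[...,0]<125)&(r[...,1]>130)).astype(np.uint8)[:70]
v,u=np.nonzero(b); P=plane(d,np.c_[u+x0,v+y0],.013)[:,:2]*1000; print("lug",P.mean(0),len(u))
E
```

```text
case ((506.6878662109375, -262.66522216796875), (35.492156982421875, 83.2086181640625), 53.39514923095703)
ring ((556.4915771484375, -299.89349365234375), 20.161344528198242)
lug [ 546.35098702 -292.07385726] 172
```

```bash
python3 - <<'E'
from h import *
D=np.radians; a=D(-36.7); C=np.array([.507,-.263,0])
p,q=grasp(1,a,D(25),C,.024,.0135); L=rmat(q)
move_to(p-L[:,2]*.06,q); move_l(p,speed=.1); hold(.1); st=state(); print(st["time"],st["ee_pos"]-p,st["ft_force"])
close(); hold(.2); st=state(); print(st["finger_gap"],st["finger_force"],st["ft_force"],st["ee_pos"]-p)
move_l(p+UP*.1,speed=.15); hold(.3)
d=grab("wrist"); st=state(); print(st["time"],st["finger_gap"],st["ft_force"])
cv2.imwrite('pics/w2.png',d["frame"][60:380,150:490])
# ring_top, in tool frame, as expected
off=C+np.r_[np.cos(a),np.sin(a),0]*.077+UP*.009; print("rt tool",L.T@(off-p)); 
E
```

```text
3.075 [ 0.00081825 -0.00055434  0.00125027] [-0.05875225  0.0545297   0.36090969]
0.035918562240590465 29.99994456768036 [ 0.8194023  -0.30564315 -0.02734925] [-4.13831393e-06  2.20784962e-05 -5.70099386e-05]
5.2917 0.03565876117094414 [ 0.11243717 -0.01702063 -1.48450865]
rt tool [ 4.99360949e-02  1.37528877e-17 -1.83203828e-02]
```

View pics/w2.png

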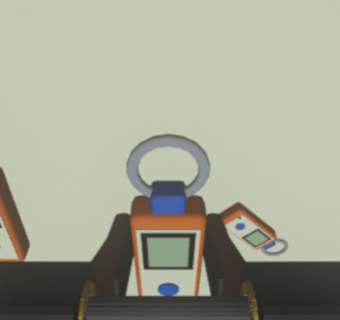

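```bash
cat >> h.py <<'E'
OFF=(-.053,.0045); TH=np.radians(38); PH=np.radians(25)
def wire(st=None): # current ring_top from TCP pose
    st=st or state(); return st["ee_pos"]+rmat(st["ee_rot"])@np.array([.0499,0,-.0183])
def tgt(w,th=TH): return hangp(1,th,PH,w,OFF)
E
python3 - <<'E'
from h import *
d=load("wrist"); st=state(); L=rmat(st["ee_rot"]); w=wire(st)
lx=L@np.array([np.cos(PH),0,-np.sin(PH)]); lz=np.array([-0.,0,0])-L@np.array([np.sin(PH),0,np.cos(PH)])*1
print("lx",lx,"lz",lz); ly=np.cross(lz,lx); c=w-lx*.0155
print("pred ring pix top,l,r outer",proj(d,[w+lx*.0025,c+ly*.018,c-ly*.018,c+lx*.013]).round(1))
hk=np.array([.5595,.075,.203])
p,q=tgt(hk-HX*.07+UP*.02-np.array([0,.13,0])); move_to(p,q)
p,q=tgt(hk-HX*.07+UP*.02); move_to(p,q); hold(.3)
st=state(); print(st["time"],st["ee_pos"]-p,wire(st),st["ft_force"])
for n in("wrist","scene","side"): grab(n)
a=load("wrist")["frame"][0:300,120:520]; b=cv2.resize(load("side")["frame"][190:300,270:390],None,fx=3,fy=3,interpolation=2)
c=cv2.resize(load("scene")["frame"][160:270,270:390],None,fx=3,fy=3,interpolation=2)
im=np.zeros((600,800,3),np.uint8); im[:300,:400]=a; im[:300,400:760]=b[:300]; im[300:600,400:760]=c[30:330]
cv2.imwrite('pics/h1.png',im)
E
```

```text
lx [ 0.80179517 -0.59759786 -0.00113971] lz [ 9.58557945e-04 -6.21063155e-04  9.99999348e-01]
pred ring pix top,l,r outer [[317.2 204.5]
 [275.9 238.1]
 [358.5 238.1]
 [317.2 214.4]]
7.4833 [ 0.00021302 -0.00115729 -0.00013476] [0.49141445 0.05848741 0.22281246] [-0.63083477 -0.53435946 -1.77741395]
```

View pics/h1.png

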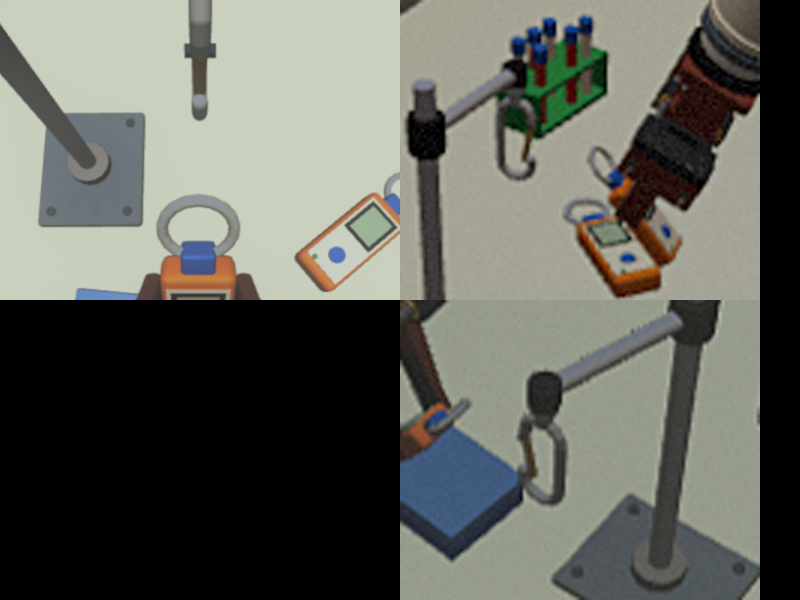

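```bash
python3 - <<'E'
from h import *
d=load("wrist"); st=state(); L=rmat(st["ee_rot"])
f=d["frame"]; hsv=cv2.cvtColor(f,cv2.COLOR_BGR2HSV).astype(int)
# ring pixels
g=np.mgrid[275:365,188:262].reshape(2,-1).T; P=pts(d,g); T=(P-st["ee_pos"])@L
k=(np.abs(T[:,2]+.012)<.03)&(T[:,0]>.015); g,P,T=g[k],P[k],T[k]
lg=lambda T:np.c_[T[:,0]*np.cos(PH)-T[:,2]*np.sin(PH),T[:,1],-T[:,0]*np.sin(PH)-T[:,2]*np.cos(PH)]*1000
Q=lg(T); print(len(g)); w0=lg(np.array([[.0499,0,-.0183]]))[0]; print("pred ring_top logger-axes",w0)
for x in range(20,64,4):
    m=(Q[:,0]>=x)&(Q[:,0]<x+4)
    if m.sum()>5: print(x,m.sum(),"z med/max",np.percentile(Q[m,2],[50,90]).round(1),"y",Q[m,1].min().round(1),Q[m,1].max().round(1))
# top wire at centre column
m=np.abs(g[:,0]-318)<4; print("centre col",[(v,Q[m&(g[:,1]==v)].mean(0).round(1).tolist()) for v in range(188,206,2) if (m&(g[:,1]==v)).any()])
# hook pixels
H0=np.array([.5595,.075,0]); HY=np.array([-HX[1],HX[0],0])
for v in range(40,126,4):
    u=np.arange(300,342); P=pts(d,np.c_[u,np.full(42,v)]); k=P[:,2]>.15
    if k.any():
        P=P[k]-H0; i=P[:,2]; print(v,u[k].min(),u[k].max(),"hx %.1f hy %.1f z %.1f zmax %.1f"%(np.median(P@HX)*1e3,np.median(P@HY)*1e3,np.median(i)*1e3,i.max()*1e3))
E
```

```text
2890
pred ring_top logger-axes [52.95867276  0.         -4.50321876]
20 156 z med/max [-8.1 -6.6] y -15.7 16.1
28 736 z med/max [-1.9  1.5] y -13.6 13.6
32 328 z med/max [-2.5 -1.2] y -15.5 16.4
36 177 z med/max [-2.3 -1.4] y -16.6 17.9
40 173 z med/max [-2.4 -1.3] y -17.2 18.2
44 178 z med/max [-2.2 -1.5] y -17.0 17.9
48 218 z med/max [-2.2 -1.3] y -16.3 16.8
52 323 z med/max [-2.3 -1.6] y -14.7 15.7
56 530 z med/max [-2.6 -1.5] y -10.9 12.2
60 20 z med/max [-3.  -2.1] y -3.2 4.9
centre col [(194, [59.9, 0.6, -5.0]), (196, [59.9, 0.6, -3.5]), (198, [59.5, 0.6, -2.8]), (200, [58.9, 0.6, -2.3]), (202, [58.4, 0.6, -1.7]), (204, [57.2, 0.6, -2.0])]
40 309 330 hx -15.5 hy -2.0 z 250.9 zmax 252.5
44 304 335 hx -15.4 hy -1.6 z 248.9 zmax 356.6
48 304 335 hx -15.7 hy -1.6 z 247.2 zmax 356.6
52 304 335 hx -15.7 hy -2.0 z 245.2 zmax 247.2
56 304 335 hx -15.7 hy -2.0 z 243.1 zmax 245.1
60 311 326 hx -15.7 hy -1.6 z 240.9 zmax 242.1
64 311 326 hx -14.8 hy -1.3 z 237.4 zmax 356.6
68 311 326 hx -14.2 hy -1.7 z 234.3 zmax 235.7
72 311 326 hx -13.2 hy -1.7 z 230.4 zmax 233.4
76 312 325 hx -13.0 hy -1.7 z 227.6 zmax 228.6
80 312 325 hx -11.9 hy -1.7 z 223.4 zmax 224.8
84 312 325 hx -11.2 hy -1.7 z 219.6 zmax 220.7
88 312 325 hx -10.4 hy -1.7 z 215.6 zmax 216.8
92 312 325 hx -9.5 hy -1.7 z 211.2 zmax 212.5
96 312 325 hx -11.2 hy -1.7 z 210.5 zmax 211.6
100 300 333 hx -13.6 hy -1.5 z 211.0 zmax 356.6
104 311 327 hx -15.2 hy -1.5 z 210.2 zmax 356.6
108 311 326 hx -15.9 hy -1.7 z 208.0 zmax 209.3
112 312 326 hx -15.8 hy -2.0 z 204.3 zmax 206.6
116 313 325 hx -16.0 hy -2.0 z 200.9 zmax 202.3
120 319 319 hx -13.5 hy -2.0 z 192.6 zmax 192.6
```

```bash
cat >> h.py <<'E'
OFF=(-.0575,.0045); RT=np.array([.0540,0,-.0202]); HY=np.array([-HX[1],HX[0],0])
HK=np.array([.5615,.0737,.2023])
def wire(st=None):
    st=st or state(); return st["ee_pos"]+rmat(st["ee_rot"])@RT
def go(x,z,th=TH,speed=.03,F0=None,quiet=False):
    w=HK+HX*x/1e3+UP*z/1e3-HY*.0
    p,q=tgt(w,th); move_l(p,speed=speed,orientation=q)
    st=state(); r=wire(st)-HK; F=st["ft_force"]-(0 if F0 is None else F0)
    if not quiet: print("cmd",x,z,"at hx %.1f hy %.1f z %.1f"%(r@HX*1e3,r@HY*1e3,r[2]*1e3),"F hx %.1f hy %.1f z %.1f"%(F@HX,F@HY,F[2]),"t %.1f"%st["time"],flush=True)
    return F
E
python3 - <<'E'
from h import *
go(-30,14.5,speed=.06); hold(.4); F0=np.mean([state()["ft_force"] for _ in range(3)],0); np.save("F0.npy",F0)
go(-22,14.5,F0=F0)
for x in np.arange(-20,-8.9,1):
    F=go(x,14.5,F0=F0,speed=.02)
    if np.linalg.norm(F)>7: print("stop"); break
d=grab("wrist"); cv2.imwrite('pics/h2.png',d["frame"][:300,120:520])
E
```

```text
cmd -30 14.5 at hx -30.1 hy 0.0 z 14.5 F hx -1.0 hy 0.3 z -2.2 t 8.4
cmd -22 14.5 at hx -21.9 hy 0.0 z 14.2 F hx 0.1 hy 0.6 z 1.8 t 9.3
cmd -20.0 14.5 at hx -20.0 hy 0.0 z 14.4 F hx -0.3 hy 0.2 z 2.2 t 9.5
cmd -19.0 14.5 at hx -19.0 hy 0.0 z 14.5 F hx -1.0 hy -0.1 z 1.4 t 9.8
cmd -18.0 14.5 at hx -18.0 hy 0.0 z 14.5 F hx -0.8 hy -0.2 z 1.6 t 10.0
cmd -17.0 14.5 at hx -17.0 hy 0.0 z 14.4 F hx 0.4 hy 0.3 z 0.9 t 10.3
cmd -16.0 14.5 at hx -16.0 hy 0.0 z 14.5 F hx -0.5 hy 0.0 z 1.1 t 10.5
cmd -15.0 14.5 at hx -15.0 hy 0.0 z 14.4 F hx -0.1 hy 0.6 z 1.2 t 10.8
cmd -14.0 14.5 at hx -14.3 hy 0.0 z 14.2 F hx -4.5 hy 0.4 z 1.2 t 11.0
cmd -13.0 14.5 at hx -13.1 hy 0.0 z 14.2 F hx -4.1 hy 0.3 z 2.0 t 11.3
cmd -12.0 14.5 at hx -12.1 hy 0.0 z 14.4 F hx -5.5 hy 0.1 z 1.2 t 11.5
cmd -11.0 14.5 at hx -11.1 hy 0.0 z 14.4 F hx -5.1 hy 1.0 z 1.9 t 11.8
cmd -10.0 14.5 at hx -10.1 hy 0.1 z 14.3 F hx -5.8 hy 0.6 z 1.5 t 12.0
cmd -9.0 14.5 at hx -9.2 hy 0.1 z 14.2 F hx -6.0 hy 1.0 z 0.8 t 12.3
```

View pics/h2.png

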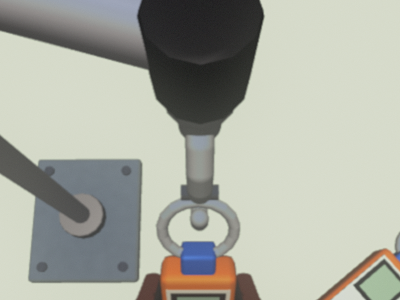

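```bash
python3 - <<'E'
from h import *
F0=np.load("F0.npy")
for x,z in((-8,14.5),(-7,14.5),(-6,14.3),(-5,14),(-4.7,13),(-4.4,11.5),(-4,10),(-3.5,8),(-3,6),(-2,4),(-1,2),(0,0),(0,-2),(0,-4)):
    F=go(x,z,F0=F0,speed=.02)
    if abs(F@HX)>9 or abs(F[2]-1.3)>5: print("stop"); break
hold(.3); st=state(); print((st["ft_force"]-F0),st["time"])
d=grab("wrist"); a=d["frame"][:300,120:520]
b=cv2.resize(grab("side")["frame"][200:275,280:380],None,fx=4,fy=4,interpolation=2)
cv2.imwrite('pics/h3.png',np.hstack([a,b]))
E
```

```text
cmd -8 14.5 at hx -8.2 hy 0.1 z 14.1 F hx -5.7 hy 0.9 z 1.7 t 12.6
cmd -7 14.5 at hx -7.3 hy 0.1 z 13.9 F hx -5.7 hy 0.4 z 1.6 t 12.8
cmd -6 14.3 at hx -6.4 hy 0.1 z 13.5 F hx -6.0 hy 0.8 z 0.4 t 13.1
cmd -5 14 at hx -5.4 hy 0.2 z 13.0 F hx -5.9 hy 1.3 z 0.4 t 13.3
cmd -4.7 13 at hx -5.2 hy 0.1 z 11.8 F hx -5.6 hy 0.2 z -0.4 t 13.6
cmd -4.4 11.5 at hx -4.7 hy 0.1 z 10.6 F hx -5.3 hy 0.6 z -1.1 t 13.8
cmd -4 10 at hx -4.1 hy -0.0 z 9.6 F hx -4.1 hy -0.4 z -1.0 t 14.1
cmd -3.5 8 at hx -3.6 hy -0.0 z 7.6 F hx -3.9 hy -0.8 z -1.7 t 14.3
cmd -3 6 at hx -3.1 hy -0.0 z 5.7 F hx -4.5 hy -0.2 z -1.6 t 14.6
cmd -2 4 at hx -2.1 hy 0.0 z 3.5 F hx -2.8 hy 0.5 z -2.1 t 14.8
cmd -1 2 at hx -1.2 hy 0.0 z 1.0 F hx -1.4 hy -0.1 z -4.4 t 15.1
stop
[-1.94268255  0.81875562 -5.64365898] 15.3833
```

View pics/h3.png

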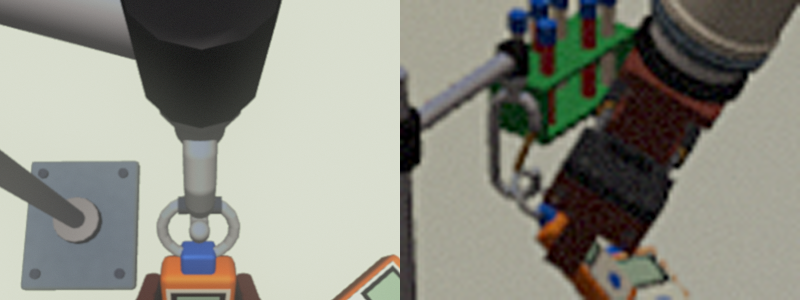

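```bash
python3 - <<'E'
from h import *
F0=np.load("F0.npy")
for x,z in((-1,1),(-1,0),(-1,-1),(-1,-2),(-.7,-3),(-.4,-4)):
    F=go(x,z,F0=F0,speed=.02)
    if abs(F@HX)>9 or F[2]<-9 or F[2]>6: print("stop"); break
hold(.3); st=state(); F=(st["ft_force"]-F0); print(F,st["time"])
b=cv2.resize(grab("side")["frame"][205:265,290:350],None,fx=6,fy=6,interpolation=2)
c=cv2.resize(grab("scene")["frame"][190:250,290:350],None,fx=6,fy=6,interpolation=2)
cv2.imwrite('pics/h4.png',np.hstack([b,c]))
E
```

```text
cmd -1 1 at hx 0.1 hy -0.2 z 3.7 F hx -0.0 hy -0.0 z 0.8 t 15.7
cmd -1 0 at hx -0.6 hy -0.1 z 1.2 F hx -0.4 hy 0.1 z 1.0 t 16.0
cmd -1 -1 at hx -1.0 hy 0.0 z -1.0 F hx 0.5 hy 0.2 z 0.8 t 16.2
cmd -1 -2 at hx -1.0 hy 0.0 z -2.2 F hx -0.7 hy -0.1 z 0.7 t 16.5
cmd -0.7 -3 at hx -0.7 hy 0.0 z -3.2 F hx -0.5 hy -0.3 z 0.4 t 16.7
cmd -0.4 -4 at hx -0.4 hy 0.0 z -4.2 F hx -0.4 hy -0.7 z 0.7 t 17.0
[-0.15211708 -0.13207574  1.14653809] 17.2833
```

View pics/h4.png

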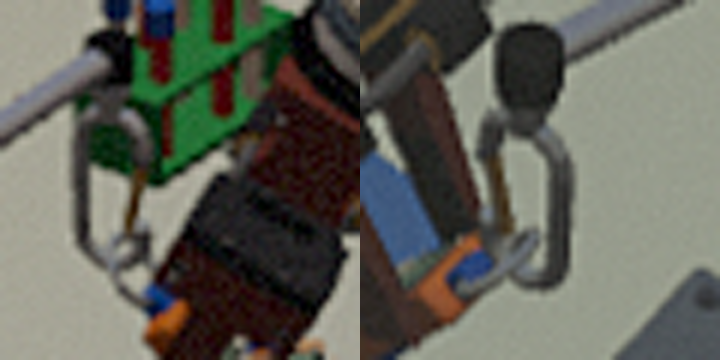

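```bash
python3 - <<'E'
from h import *
hold(.2); B=[]
for _ in range(4): hold(.05); B.append(state()["ft_force"])
F0=np.mean(B,0)
z=-4.
def meas():
    v=[]
    for _ in range(3): hold(.04); v.append(state()["ft_force"]-F0)
    return np.mean(v,0)
n=0
while z>-13:
    z-=.4; go(-.2,z,speed=.02,F0=F0,quiet=True); F=meas(); f=np.linalg.norm(F)
    print("z",round(z,1),F.round(1),round(f,1),"wz %.1f"%((wire()-HK)[2]*1e3))
    if f>9.2: break
hold(.4); F=meas(); print("held",F.round(1),state()["time"],state()["finger_gap"])
E
```

```text
z -4.4 [ 0.3 -0.2 -0.3] 0.5 wz -4.4
z -4.8 [-0.   0.4  0.3] 0.5 wz -4.8
z -5.2 [ 0.1 -0.   0.3] 0.3 wz -5.2
z -5.6 [ 0.4 -0.2 -0.3] 0.5 wz -5.7
z -6.0 [ 0.2 -0.6 -0. ] 0.6 wz -6.0
z -6.4 [ 0.6 -0.4 -0.6] 0.9 wz -6.4
z -6.8 [ 0.7 -0.8  0.2] 1.0 wz -6.8
z -7.2 [ 0.2 -0.6  0.7] 1.0 wz -7.2
z -7.6 [ 0.7 -0.5  0.1] 0.9 wz -7.6
z -8.0 [0.6 0.3 1.1] 1.3 wz -7.8
z -8.4 [0.3 0.3 3. ] 3.0 wz -7.9
z -8.8 [1.1 0.6 5.5] 5.6 wz -8.1
z -9.2 [-0.1  0.1  6.4] 6.4 wz -8.2
z -9.6 [0.4 0.3 6.4] 6.4 wz -8.4
z -10.0 [0.2 0.3 7.6] 7.6 wz -8.6
z -10.4 [0.8 0.4 7.1] 7.2 wz -8.7
z -10.8 [1.2 0.8 8.3] 8.5 wz -8.9
z -11.2 [0.7 0.5 8.7] 8.8 wz -9.0
z -11.6 [1.  0.6 8.2] 8.3 wz -9.3
z -12.0 [1.1 0.8 8.9] 9.0 wz -9.4
z -12.4 [1.4 0.3 9.2] 9.3 wz -9.6
held [1.7 0.7 9.2] 26.1833 0.03555579902358763
```

```bash
python3 - <<'E'
from h import *
F0=np.load("F0.npy")
go(-.2,-8.5,F0=F0,speed=.02); go(-.2,-7,F0=F0,speed=.02)
for t in(36,33,30):
    F=go(-.2,-6.5,th=np.radians(t),F0=F0,speed=.02)
    if np.linalg.norm(F-[0,0,1])>5: print("stop"); break
hold(.2); st=state(); L=rmat(st["ee_rot"]); p=st["ee_pos"]
for k in(.03,.06,.09,.12): print(k,inverse_kinematics(p-L[:,2]*k,st["ee_rot"]) is not None)
E
```

```text
cmd -0.2 -8.5 at hx -0.4 hy -0.0 z -9.2 F hx -0.2 hy -0.0 z 4.2 t 26.5
cmd -0.2 -7 at hx -0.7 hy 0.1 z -8.4 F hx -0.6 hy 0.1 z 1.9 t 26.8
cmd -0.2 -6.5 at hx -0.8 hy 0.0 z -7.7 F hx -0.3 hy 0.5 z 0.7 t 27.0
cmd -0.2 -6.5 at hx -0.6 hy -0.0 z -7.0 F hx 0.2 hy -0.0 z 0.9 t 27.3
cmd -0.2 -6.5 at hx -0.5 hy -0.0 z -6.8 F hx -1.3 hy 1.4 z 0.9 t 27.6
0.03 True
0.06 True
0.09 True
0.12 False
```

```bash
python3 - <<'E'
from h import *
F0=np.load("F0.npy")
go(-.2,-7.5,th=np.radians(30),F0=F0,speed=.02); hold(.2); print(state()["ft_force"]-F0)
gripper_open(); st=state(); print(st["finger_gap"],st["time"])
L=rmat(st["ee_rot"]); move_l(st["ee_pos"]-L[:,2]*.085,speed=.08)
print(state()["time"])
hold(4)
f=[]
b=grab("side")["frame"][195:300,270:400]; c=grab("scene")["frame"][165:270,270:400]
cv2.imwrite('pics/h5.png',np.hstack([cv2.resize(i,None,fx=3,fy=3,interpolation=2) for i in(b,c)]))
hold(.5); s2=grab("side")["frame"][195:300,270:400]; print("diff",cv2.absdiff(b,s2).mean(),state()["time"])
E
```

```text
cmd -0.2 -7.5 at hx -0.2 hy 0.0 z -7.6 F hx -0.9 hy -0.3 z 1.4 t 28.1
[-0.90250909 -0.38952762  0.99411601]
0.08801028172691644 29.2083
30.4167
diff 3.0006593406593405 35.0667
```

View pics/h5.png

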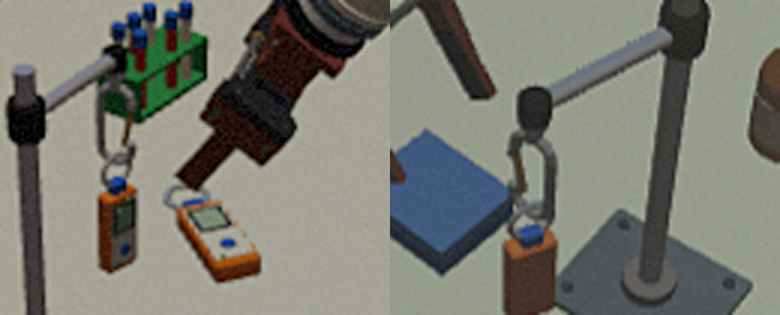

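The logger hangs upright in the bowl: the ring is at about (118,170) in the side crop, the gate is shut, and the gripper is clear. I'm handing the job in.

```bash
python3 -c "
from bench import *
hold(1.5); print(job_done(), state()['time'])"
```

```text
the job is handed in; nothing more can be done
the job is handed in; nothing more can be done
```

The logger is clipped into the snap hook: its ring pressed the gate open and it snapped shut, a tug of about 9 N held, and it hung upright and clear of the robot in the last picture (about 35 s), so I handed it in about 1.5 s later; no verdict came back.

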